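Point-and-check before switching on the power strip

ROBOT

A 6-joint arm with a two-finger parallel gripper is mounted at the origin on the work surface; the furniture and walls round the work are solid. World frame = base frame: x ahead of the robot, y to its left, z up, the work surface at z = 0. Lengths are in m, angles in rad, forces in N, time in s.
With the tool pointing down it reaches from about 0.35 to 0.775 m from the base axis. Payload 5.5 kg.
Tool frame: the origin (TCP) lies on the centre line of the jaws, within the pads' length; the fingertips stand 17 mm ahead of it and the grasp point (between the pads) lies 2 mm behind it; z points along the fingers, y is the line along which they close (so a half turn about z gives the same grasp; the last joint's range is limited). The gripper opens to 85 mm and grips with 20 to 120 N. Pads are 22 mm wide; open, the fingers measure 114 mm over their backs; the gripper's body (76 mm by 85 mm) begins 54 mm behind the grasp point. The pads swing forward as they close: fully open they stand 13 mm farther back than shut.
Start: joints at [1.044, 0.313, 0.046, 1.304, 0, 1.431], TCP at [0.217, 0.533, 0.248] pointing down, gripper open.
Joint ranges: [-2.76, 2.76], [-0.86, 1.69], [-1.03, 1.26], [-2.2, 2.34], [-1.47, 1.5], [-3.14, 3.14]. Speed limits (rad/s): [2.57, 2.57, 3.14, 3.14, 3.14, 3.14].

INTERFACE

Orientations are given as a 3x3 rotation matrix whose columns are the frame's x, y, z axes.
In Python, from station import bot gives the robot as it stands. The module is installed in compiled form; this text tells all that it offers.
- The arm moves only by the tool servo_tool, never from a script. Its argument "series" is a list of rows, each an object with "slide": the shift along the tool's x, y, z in mm, a list of three; "yaw": the turn about the tool's z in rad; "hand": the finger opening in mm, from 0 to 85.4. A call has 1 to 12 rows; each row is the pose to reach, as a shift and turn from the pose commanded when the call began, along the tool's axes at that moment; what a row does not reach only later rows make up. A row lasts 1/12 s, in which the tool goes at most 41.7 mm and 7.16 degrees, less where a joint would pass 70% of its speed; a pose out of reach is approached as far as the arm can. A call with a gripper value outside its range is refused whole. The fingers move at their own pace and stop on an object; "newtons" is the grip in N (left out, the last holds). Time passes only in rows, so rows that repeat a pose let the fingers close. It gives the time, the measured TCP pose, the force, the opening and the grip force at its end, in the units of the state.
- bot.observe(): the state, without advancing time (a new reading comes with each control period).
- bot.snapshot(name): name is "side" or "top"; returns a dict with "pixels" (384x512x3 uint8, blue, green, red), "vertical_fov" (degrees; the focal length in pixels is half the picture's height over the tangent of half this angle, whatever the lens; pixels are square), "cx", "cy" (the principal point, pixels), "R" (3x3) and "t" (3): a world point X has camera coordinates R X + t. Camera axes: x right, y down, z forward; pixel columns grow to the right and rows downward; lengths in m; the calibration is good to about 2 mm. A picture is of the moment at which its call begins. There is no depth.
- bot.close_job(): hands the job in; it is judged then, once.
The state is a dict: "clock": time; "joints": joint angles; "dq": joint speeds; "joint_efforts": joint torques, N m; "position": TCP position; "ee_rot": TCP orientation; "wrist_force": force on the tool from outside, world axes, zero at the start; "ft_torque": the same for the moment, N m; "finger_gap": finger opening in m; "finger_force": force on a finger pad.
Only numpy, scipy, OpenCV 4.12 (cv2) and the standard library are available. Lean on these libraries where they do the work, as an engineer would, in place of code of your own. Each camera call takes 0.05 s, during which the arm holds its last target. There are 200 camera calls.

TASK

Do the point-and-check that comes before the drying bench is powered: with the fingertips point straight down at the middle of the open white bowl and keep still for about two seconds, a few centimetres above its rim, then point in the same way at the middle of the tile with the raised rings (never at the tile with the star). Only then press down the raised half of the power strip's rocker switch with a fingertip, gently but all the way, and draw back clear. Point without touching, pick nothing up, and leave every loose thing where it is.

Things in the scene. Friction and masses are not known exactly. Their poses are not given: they have to be found in the camera images.
- bowl: open white plastic bowl, round, 120 mm across the rim, 38 mm high, loose; origin at the centre of its underside, z up
- bowl_mouth (a point): centre of the bowl's mouth, level with the rim, 38 mm above the table: the middle to point at
- tile_rings: square plaster tile lying flat, 200 x 200 mm, 13 mm high over its relief of concentric raised rings, which lies at its middle; loose; origin at the centre of its underside, z up. Its place may be swapped with the star tile's
- tile_star: square plaster tile lying flat, 200 x 200 mm, 16 mm high over its relief of a raised star-shaped outline; loose; origin at the centre of its underside, z up. Not to be pointed at
- strip: power strip, a cream-coloured bar 316 mm along its y axis, 54 mm wide along x, screwed to the table, roughly crosswise to the robot; housing 42 mm high, with a row of sockets; origin at the centre of its underside, z up. Its -y end lies to the robot's left and has the rocker switch; its -x points away from the robot. The housing round the rocker is 42 mm high, so a tip may go down to that
- rocker (a point): the place to press: outer top edge (away from the robot) of the rocker's raised half, 47 mm above the table and 11 mm to the strip's -x from the hinge; fixed to the strip. The raised half is 10 mm along x, 12 mm along y. The near half (+x) lies lower and rises as this one sinks: a tip covering both jams it half way, so let a wide tip overhang away from the robot
- strip_switch (a joint): angle of the rocker in rad: about 0 off (the half at -x stands up), 0.349 fully on (that half pressed down, its outer edge at 43 mm above the table); 2 to 3 N on the outer edge turns it, and it stays where it is left
- jar: open glass jar, 64 mm across, 100 mm high; loose bystander, to be left alone; origin at the centre of its underside
- tape: roll of masking tape lying flat, 102 mm across, 25 mm high; loose bystander, to be left alone; origin at the centre of its underside
- cork_block: cork sanding block, 44 x 70 x 26 mm; loose bystander, to be left alone; origin at the centre of its underside
- bottle_back: pump mist bottle, 37 mm across, 139 mm high, at the back on the left; loose bystander, to be left alone; origin at the centre of its underside
- mist_teal: pump mist bottle, 37 mm across, 139 mm high, at the front on the right; loose bystander, to be left alone; origin at the centre of its underside
- pot_front: screw-lid pot, 56 mm across, 61 mm high, at the front on the left; loose bystander, to be left alone; origin at the centre of its underside

How it is judged:
By the outcome, as a careful person would: the job done as asked, in the order asked, and still so for the second after the job is handed in, with the robot touching nothing.
It also fails if it takes over 54 s, if anything falls off the work surface, if the arm or the gripper's body presses on something with over 40 N, if the wrist force passes 120 N, or if a joint passes its speed limit or range.

## Working session

There is one attempt and no reset: what is moved stays moved. The work goes in short steps, Python scripts to look and compute and a tool call to move; the robot and the scene stay as the last step left them, time stands still between calls to the robot, and variables do not carry over. Pictures are saved under pics/ and viewed, at most 10 in all, crops included, and the job is handed in when it is done.

Besides the shell and the picture viewer there is one more tool, called after "Request:" as name([rows], argument=value, ...), one row to a line, values as JSON. servo_tool: Moves the arm, as the interface text tells. Its arguments: {"type":"object","properties":{"series":{"type":"array"},"newtons":{"type":"number"}},"required":["series"]}

```bash
mkdir -p pics; cat > h.py <<'E'
import numpy as np, cv2
from station import bot
def cam(n):
    s=bot.snapshot(n); s['f']=192/np.tan(np.radians(s['vertical_fov'])/2); s['R']=np.array(s['R']); s['t']=np.array(s['t']); return s
def ray(s,u,v,z):
    d=s['R'].T@np.array([(u-s['cx'])/s['f'],(v-s['cy'])/s['f'],1]); c=-s['R'].T@s['t']
    return c+d*(z-c[2])/d[2]
def proj(s,X):
    p=s['R']@np.array(X)+s['t']; return p[:2]/p[2]*s['f']+[s['cx'],s['cy']]
E
python3 - <<'E'
from h import *
import pickle
for n in('top','side'):
    s=cam(n); pickle.dump(s,open(n+'.pkl','wb'))
    print(n,s['vertical_fov'],s['cx'],s['cy'],-s['R'].T@s['t'])
    cv2.imwrite(f'pics/{n}.png',cv2.resize(s['pixels'],(768,576),interpolation=cv2.INTER_CUBIC))
o=bot.observe();print({k:np.round(o[k],3) for k in o})
E
```

```text
top 55.24363994364623 252.58770167286815 188.35256203157726 [0.3818838  0.02364751 1.34731119]
side 53.19598920519953 253.84616872643602 189.1953061014477 [ 0.31805552 -0.91639861  0.91732169]
{'clock': np.float64(0.1), 'joints': array([1.044, 0.314, 0.045, 1.304, 0.   , 1.431]), 'dq': array([ 0.001, -0.003,  0.002, -0.001, -0.001,  0.   ]), 'joint_efforts': array([ 3.0000e-03, -4.8173e+01,  2.9924e+01,  1.3000e-02, -0.0000e+00,
        0.0000e+00]), 'position': array([0.217, 0.532, 0.247]), 'ee_rot': array([[-0.926,  0.377, -0.001],
       [ 0.377,  0.926, -0.001],
       [ 0.   , -0.002, -1.   ]]), 'wrist_force': array([ 0.012,  0.514, -0.462]), 'ft_torque': array([ 0.021,  0.008, -0.018]), 'finger_force': np.float64(0.0), 'finger_gap': np.float64(0.086)}
```

View pics/top.png

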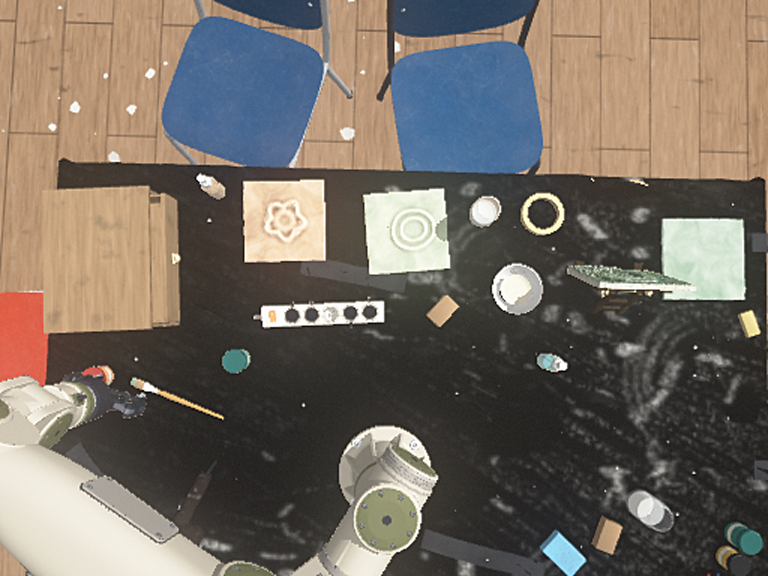

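View pics/side.png

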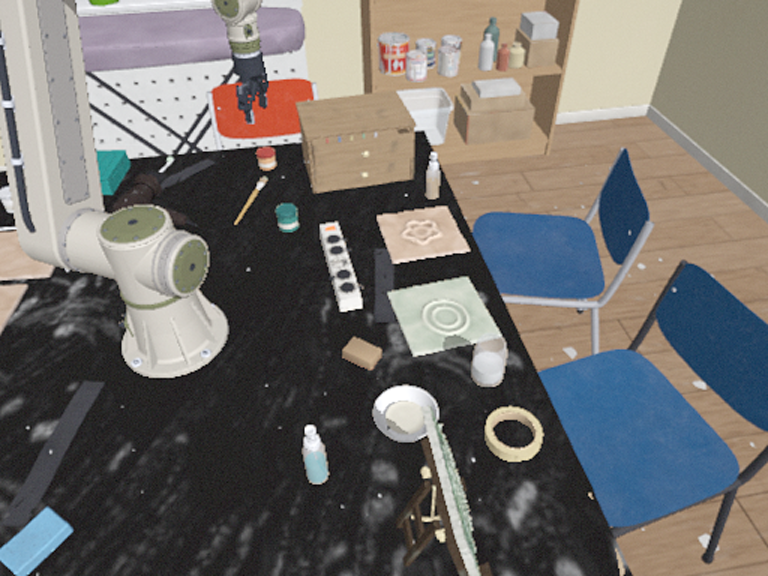

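The top view shows the star tile (285,221), ring tile (410,230), bowl (517,289) and strip (322,313) with an orange rocker at (271,314). The side view agrees. A tall panel stands to the right of the bowl, and the jar is behind it.

```bash
python3 - <<'E'
from h import *
import pickle
s=pickle.load(open('top.pkl','rb')); im=s['pixels']; hsv=cv2.cvtColor(im,cv2.COLOR_BGR2HSV)
def comps(m,x0,y0,x1,y1):
    mm=np.zeros_like(m); mm[y0:y1,x0:x1]=m[y0:y1,x0:x1]
    c=max(cv2.findContours(mm,cv2.RETR_EXTERNAL,cv2.CHAIN_APPROX_NONE)[0],key=cv2.contourArea); return c
m=((im.max(2)>105)*255).astype(np.uint8)
c=comps(m,320,170,368,215); h=cv2.convexHull(c); e=cv2.fitEllipse(h); print('bowl',e,ray(s,*e[0],.037))
c=comps(m,235,120,305,188); r=cv2.minAreaRect(c); print('tile',r,ray(s,*r[0],.010))
c=comps(m,160,195,262,222); r=cv2.minAreaRect(c); print('strip',r,ray(s,*r[0],.042))
for p in cv2.boxPoints(r): print(ray(s,*p,.042))
o=((hsv[...,0]<18)&(hsv[...,1]>110)&(hsv[...,2]>120)).astype(np.uint8)*255
c=comps(o,165,195,200,222); r=cv2.minAreaRect(c); print('rock',r,ray(s,*r[0],.044)); 
for p in cv2.boxPoints(r): print(ray(s,*p,.044))
S=pickle.load(open('side.pkl','rb'));
a=cv2.resize(im[195:222,160:262],None,fx=7.8,fy=7.8,interpolation=cv2.INTER_CUBIC)
b=cv2.resize(im[115:190,230:370],None,fx=5,fy=5,interpolation=cv2.INTER_CUBIC)
w=800; pad=lambda i:cv2.copyMakeBorder(i,0,0,0,w-i.shape[1],cv2.BORDER_CONSTANT)
cv2.imwrite('pics/c1.png',np.vstack([pad(a),pad(b)]))
E
```

```text
bowl ((344.60186767578125, 191.92166137695312), (33.571102142333984, 34.231510162353516), 170.7819366455078) [ 0.44977727 -0.30517154  0.037     ]
tile ((271.5, 155.5), (63.0, 59.0), 90.0) [ 0.57744418 -0.04192758  0.01      ]
strip ((212.14651489257812, 208.44125366210938), (16.909589767456055, 86.56431579589844), 86.56636810302734) [0.37769766 0.16565356 0.042     ]
[0.39412466 0.32163344 0.042     ]
[0.42108668 0.01513611 0.042     ]
[0.36129448 0.00989944 0.042     ]
[0.33446243 0.3156377  0.042     ]
rock ((181.5, 210.0), (6.0, 3.0), 90.0) [0.36917311 0.27383731 0.044     ]
[0.37963977 0.27956097 0.044     ]
[0.3799352  0.26892762 0.044     ]
[0.3587157  0.26811873 0.044     ]
[0.35842074 0.27874264 0.044     ]
```

View pics/c1.png

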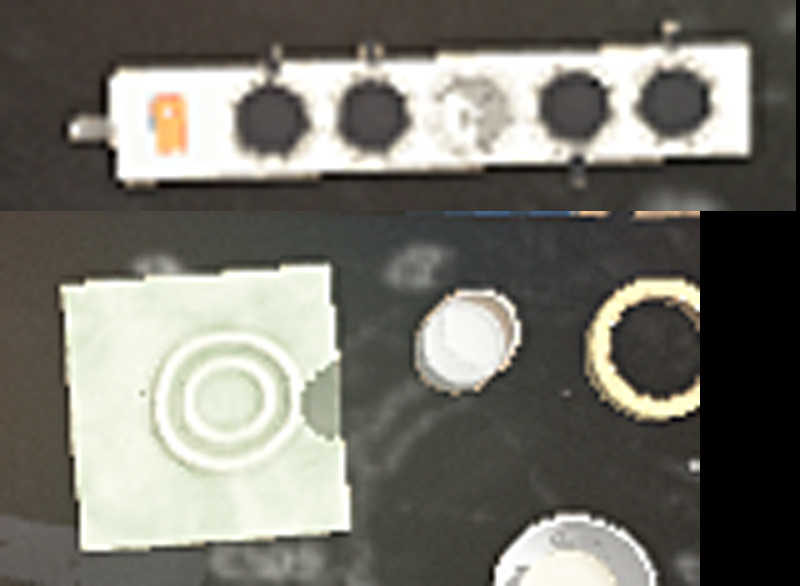

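```bash
python3 - <<'E'
from h import *
import pickle
s=pickle.load(open('top.pkl','rb')); S=pickle.load(open('side.pkl','rb'))
T=lambda x,y:(230+x/5-.4,115+(y-211)/5-.4)
cor=[T(62,285),T(330,265),T(350,530),T(82,550)]
P=[ray(s,*c,.010) for c in cor]; print('tile',np.mean(P,0),[np.linalg.norm(P[i]-P[i-1]) for i in range(4)],'rings',ray(s,*T(228,400),.013))
cs=[(388,291),(478,279),(503,337),(412,355)]
P=[ray(S,u/1.5,v/1.5,.010) for u,v in cs]; print('side tile',np.mean(P,0),'rings',ray(S,446/1.5,317/1.5,.013))
h=ray(s,160+169/7.84-.4,195+124/7.84-.4,.044); print('hinge',h)
print('proj side hinge*1.5',proj(S,h)*1.5, 'bowl',proj(S,[.45,-.305,.038])*1.5)
# panel & arm clearances
im=S['pixels']; c=im[140:210,200:245]; a=cv2.resize(c,None,fx=8,fy=8,interpolation=cv2.INTER_CUBIC)
c=im[180:250,245:340]; b=cv2.resize(c,(760,560),interpolation=cv2.INTER_CUBIC)
cv2.imwrite('pics/c2.png',np.hstack([a,cv2.resize(b,(440,324))[:,:] if 0 else cv2.copyMakeBorder(cv2.resize(b,(430,317)),0,560-317,0,0,cv2.BORDER_CONSTANT)]))
E
```

```text
tile [ 0.58366886 -0.03921185  0.01      ] [np.float64(0.19618983604802057), np.float64(0.19805680005107448), np.float64(0.19634650701162548), np.float64(0.19649601419057414)] rings [ 0.58880472 -0.0550394   0.013     ]
side tile [ 0.58921871 -0.04725238  0.01      ] rings [ 0.58782086 -0.06037695  0.013     ]
hinge [0.36766701 0.2749991  0.044     ]
proj side hinge*1.5 [330.05453461 227.28318575] bowl [406.39345442 410.96073577]
```

View pics/c2.png

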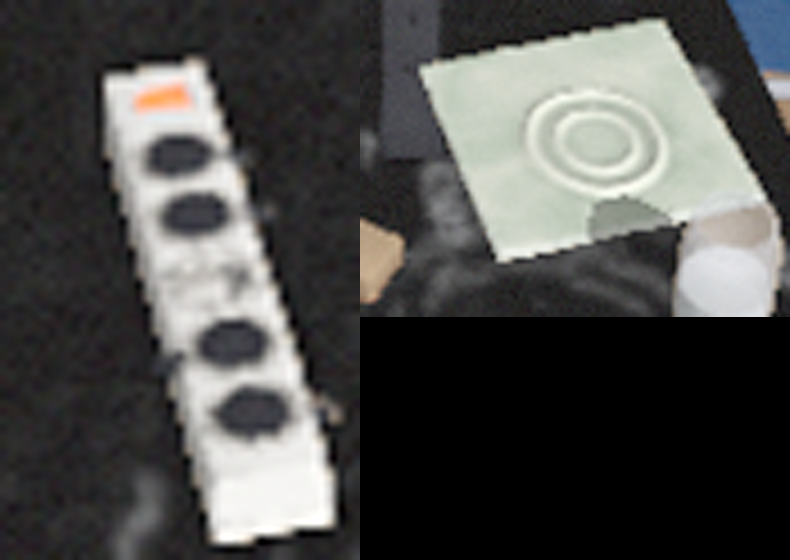

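Both views agree: bowl mouth (0.450,-0.305), ring tile middle about (0.586,-0.047), rocker hinge (0.368,0.275) with the raised half at +x. I'll start moving and check the panel's clearance at the same time.

Request:
servo_tool([
  {"slide":[-20,-20,0],"yaw":-0.06,"hand":0},
  {"slide":[-45,-46,0],"yaw":-0.16,"hand":0},
  {"slide":[-72,-74,0],"yaw":-0.27,"hand":0},
  {"slide":[-99,-102,0],"yaw":-0.36,"hand":0},
  {"slide":[-125,-128,0],"yaw":-0.424,"hand":0},
  {"slide":[-143,-147,0],"yaw":-0.424,"hand":0},
  {"slide":[-153,-157,0],"yaw":-0.424,"hand":0},
  {"slide":[-153,-157,0],"yaw":-0.424,"hand":0},
  {"slide":[-153,-157,0],"yaw":-0.424,"hand":0},
])

```text
clock: 0.85
position: [0.2996, 0.3289, 0.2482]
ee_rot: [[-0.999, -0.035, -0.0], [-0.035, 0.999, 0.0], [0.0, 0.0, -1.0]]
wrist_force: [-0.1, 0.1, 0.5]
finger_gap: 0.0004
finger_force: 0.0
```

```bash
python3 - <<'E'
from h import *
import pickle
s=pickle.load(open('top.pkl','rb')); S=pickle.load(open('side.pkl','rb'))
P=lambda s:np.diag([s['f'],s['f'],1])@np.c_[s['R'],s['t']]+np.outer([s['cx'],s['cy'],0],np.c_[s['R'],s['t']][2])
for a,b in [((567,268),(428,404)),((692,287),(482,572))]:
    X=cv2.triangulatePoints(P(s),P(S),np.array(a)/1.5,np.array(b)/1.5).ravel(); print(X[:3]/X[3])
o=bot.observe(); print(np.round(o['position'],4),np.round(o['ee_rot'],3),o['finger_gap'],o['joints'])
E
```

```text
[ 0.47874232 -0.38152234  0.15805603]
[ 0.46566948 -0.64842412  0.17095076]
[0.2996 0.3289 0.2482] [[-0.999 -0.035 -0.   ]
 [-0.035  0.999  0.   ]
 [ 0.     0.    -1.   ]] 0.0004105951769546554 [ 6.51028007e-01  6.16585664e-02 -2.65073781e-01  1.24404888e+00
  3.56487462e-04  6.15940401e-01]
```

Request:
servo_tool([
  {"slide":[-8,-20,0],"yaw":0,"hand":0},
  {"slide":[-20,-52,0],"yaw":0,"hand":0},
  {"slide":[-35,-88,0],"yaw":0,"hand":0},
  {"slide":[-50,-125,0],"yaw":0,"hand":0},
  {"slide":[-64,-162,0],"yaw":0,"hand":0},
  {"slide":[-78,-200,0],"yaw":0,"hand":0},
  {"slide":[-92,-238,0],"yaw":0,"hand":0},
  {"slide":[-102,-276,0],"yaw":0,"hand":0},
  {"slide":[-108,-315,0],"yaw":0,"hand":0},
  {"slide":[-112,-354,0],"yaw":0,"hand":0},
  {"slide":[-115,-394,0],"yaw":0,"hand":0},
  {"slide":[-118,-434,0],"yaw":0,"hand":0},
])

```text
clock: 1.85
position: [0.4341, -0.1009, 0.2481]
ee_rot: [[-0.999, -0.039, 0.0], [-0.039, 0.999, 0.001], [-0.0, 0.001, -1.0]]
wrist_force: [1.5, -0.2, -0.8]
finger_gap: 0.0
finger_force: 0.0
```

Request:
servo_tool([
  {"slide":[-2,-38,0],"yaw":0,"hand":0},
  {"slide":[-4,-76,0],"yaw":0,"hand":0},
  {"slide":[-6,-112,0],"yaw":0,"hand":0},
  {"slide":[-8,-145,0],"yaw":0,"hand":0},
  {"slide":[-9,-172,0],"yaw":0,"hand":0},
  {"slide":[-10,-192,0],"yaw":0,"hand":0},
  {"slide":[-10,-202,0],"yaw":0,"hand":0},
  {"slide":[-10,-205,0],"yaw":0,"hand":0},
  {"slide":[-10,-205,0],"yaw":0,"hand":0},
  {"slide":[-10,-205,0],"yaw":0,"hand":0},
])

```text
clock: 2.68
position: [0.4513, -0.3029, 0.2481]
ee_rot: [[-0.999, -0.039, -0.0], [-0.039, 0.999, 0.001], [0.0, 0.001, -1.0]]
wrist_force: [0.5, 1.2, -1.0]
finger_gap: 0.0
finger_force: 0.0
```

Down to about 45 mm above the rim, then a picture to check before the dwell.

Request:
servo_tool([
  {"slide":[0,-1,15],"yaw":0,"hand":0},
  {"slide":[1,-2,40],"yaw":0,"hand":0},
  {"slide":[1,-2,68],"yaw":0,"hand":0},
  {"slide":[1,-2,96],"yaw":0,"hand":0},
  {"slide":[1,-2,122],"yaw":0,"hand":0},
  {"slide":[1,-2,140],"yaw":0,"hand":0},
  {"slide":[1,-2,148],"yaw":0,"hand":0},
  {"slide":[1,-2,150],"yaw":0,"hand":0},
  {"slide":[1,-2,150],"yaw":0,"hand":0},
  {"slide":[1,-2,150],"yaw":0,"hand":0},
])

```text
clock: 3.52
position: [0.451, -0.3065, 0.0997]
ee_rot: [[-0.999, -0.038, 0.002], [-0.038, 0.999, -0.001], [-0.002, -0.001, -1.0]]
wrist_force: [-0.1, 1.0, -0.2]
finger_gap: -0.0001
finger_force: 0.0
```

```bash
python3 - <<'E'
from h import *
S=cam('side'); cv2.imwrite('pics/s2.png',cv2.resize(S['pixels'][180:340,180:400],None,fx=3.5,fy=3.5,interpolation=cv2.INTER_CUBIC))
p=bot.observe()['position']; print(p,[(proj(S,[p[0],p[1],z])-[180,180])*3.5 for z in(p[2]-.017,.038)])
E
```

```text
[ 0.45111002 -0.30683381  0.0998806 ] [array([320.80053367, 295.67764963]), array([320.10110794, 330.62254537])]
```

View pics/s2.png

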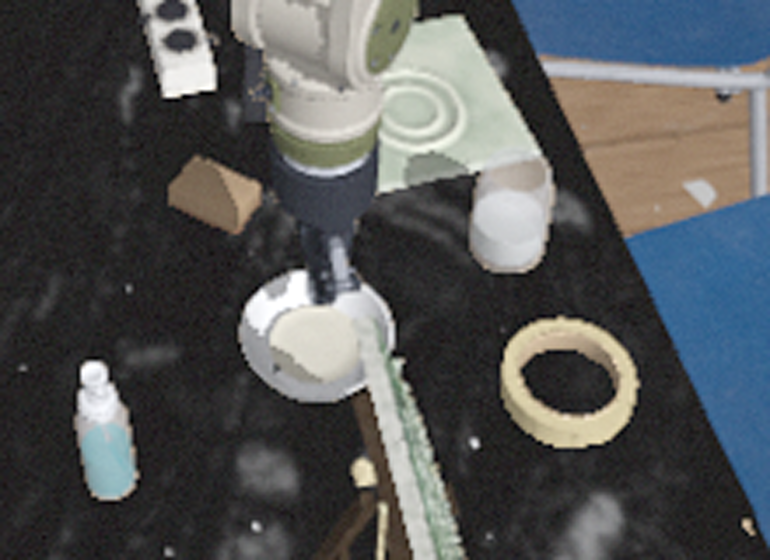

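The tips at (322,298) are over the bowl's mouth centre (318,332), clear of the rim and the panel. I'll dwell for about 2.3 s, then rise.

Request:
servo_tool([
  {"slide":[0,0,0],"yaw":0,"hand":0},
  {"slide":[0,0,0],"yaw":0,"hand":0},
  {"slide":[0,0,0],"yaw":0,"hand":0},
  {"slide":[0,0,0],"yaw":0,"hand":0},
  {"slide":[0,0,0],"yaw":0,"hand":0},
  {"slide":[0,0,0],"yaw":0,"hand":0},
  {"slide":[0,0,0],"yaw":0,"hand":0},
  {"slide":[0,0,0],"yaw":0,"hand":0},
  {"slide":[0,0,0],"yaw":0,"hand":0},
  {"slide":[0,0,0],"yaw":0,"hand":0},
  {"slide":[0,0,0],"yaw":0,"hand":0},
  {"slide":[0,0,0],"yaw":0,"hand":0},
])

```text
clock: 4.57
position: [0.4502, -0.3064, 0.0982]
ee_rot: [[-0.999, -0.037, 0.0], [-0.037, 0.999, 0.0], [-0.0, 0.0, -1.0]]
wrist_force: [-0.4, 0.0, -0.1]
finger_gap: -0.0001
finger_force: 0.0
```

Request:
servo_tool([
  {"slide":[0,0,0],"yaw":0,"hand":0},
  {"slide":[0,0,0],"yaw":0,"hand":0},
  {"slide":[0,0,0],"yaw":0,"hand":0},
  {"slide":[0,0,0],"yaw":0,"hand":0},
  {"slide":[0,0,0],"yaw":0,"hand":0},
  {"slide":[0,0,0],"yaw":0,"hand":0},
  {"slide":[0,0,0],"yaw":0,"hand":0},
  {"slide":[0,0,0],"yaw":0,"hand":0},
  {"slide":[0,0,0],"yaw":0,"hand":0},
  {"slide":[0,0,0],"yaw":0,"hand":0},
  {"slide":[0,0,0],"yaw":0,"hand":0},
  {"slide":[0,0,0],"yaw":0,"hand":0},
])

```text
clock: 5.57
position: [0.4502, -0.3064, 0.0983]
ee_rot: [[-0.999, -0.037, 0.0], [-0.037, 0.999, 0.0], [-0.0, 0.0, -1.0]]
wrist_force: [-0.2, 0.1, -0.1]
finger_gap: 0.0001
finger_force: 0.0
```

Request:
servo_tool([
  {"slide":[0,0,0],"yaw":0,"hand":0},
  {"slide":[0,0,0],"yaw":0,"hand":0},
  {"slide":[0,0,0],"yaw":0,"hand":0},
  {"slide":[0,0,0],"yaw":0,"hand":0},
  {"slide":[0,0,-15],"yaw":0,"hand":0},
  {"slide":[0,0,-40],"yaw":0,"hand":0},
  {"slide":[0,0,-75],"yaw":0,"hand":0},
  {"slide":[0,0,-105],"yaw":0,"hand":0},
  {"slide":[0,0,-122],"yaw":0,"hand":0},
  {"slide":[0,0,-130],"yaw":0,"hand":0},
  {"slide":[0,0,-130],"yaw":0,"hand":0},
])

```text
clock: 6.48
position: [0.451, -0.3071, 0.2302]
ee_rot: [[-0.999, -0.037, 0.003], [-0.037, 0.999, -0.002], [-0.003, -0.003, -1.0]]
wrist_force: [0.1, -1.5, 0.1]
finger_gap: -0.0005
finger_force: 0.0
```

Request:
servo_tool([
  {"slide":[-10,18,0],"yaw":0,"hand":0},
  {"slide":[-27,47,0],"yaw":0,"hand":0},
  {"slide":[-46,80,0],"yaw":0,"hand":0},
  {"slide":[-65,114,0],"yaw":0,"hand":0},
  {"slide":[-84,148,0],"yaw":0,"hand":0},
  {"slide":[-103,182,0],"yaw":0,"hand":0},
  {"slide":[-121,213,0],"yaw":0,"hand":0},
  {"slide":[-134,236,0],"yaw":0,"hand":0},
  {"slide":[-143,250,0],"yaw":0,"hand":0},
  {"slide":[-145,255,0],"yaw":0,"hand":0},
  {"slide":[-145,255,0],"yaw":0,"hand":0},
  {"slide":[-145,255,0],"yaw":0,"hand":0},
])

```text
clock: 7.48
position: [0.5847, -0.0465, 0.227]
ee_rot: [[-0.999, -0.037, -0.002], [-0.037, 0.999, 0.0], [0.002, 0.0, -1.0]]
wrist_force: [0.1, -0.1, 0.3]
finger_gap: -0.0002
finger_force: 0.0
```

Request:
servo_tool([
  {"slide":[0,0,15],"yaw":0,"hand":0},
  {"slide":[0,0,40],"yaw":0,"hand":0},
  {"slide":[0,0,70],"yaw":0,"hand":0},
  {"slide":[0,0,100],"yaw":0,"hand":0},
  {"slide":[0,0,125],"yaw":0,"hand":0},
  {"slide":[0,0,145],"yaw":0,"hand":0},
  {"slide":[0,0,154],"yaw":0,"hand":0},
  {"slide":[0,0,156],"yaw":0,"hand":0},
  {"slide":[0,0,156],"yaw":0,"hand":0},
  {"slide":[0,0,156],"yaw":0,"hand":0},
  {"slide":[0,0,156],"yaw":0,"hand":0},
])

```text
clock: 8.4
position: [0.5868, -0.0467, 0.074]
ee_rot: [[-0.999, -0.037, 0.003], [-0.037, 0.999, -0.001], [-0.003, -0.001, -1.0]]
wrist_force: [-1.0, -0.0, 0.3]
finger_gap: -0.0003
finger_force: 0.0
```

```bash
python3 - <<'E'
from h import *
S=cam('side'); cv2.imwrite('pics/s3.png',cv2.resize(S['pixels'][140:300,200:400],None,fx=3.5,fy=3.5,interpolation=cv2.INTER_CUBIC))
E
```

```text
(no output)
```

View pics/s3.png

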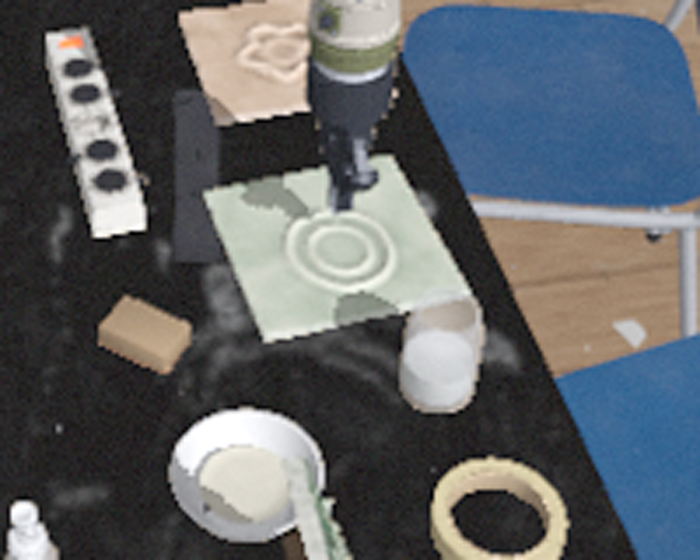

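The tips at (342,208) stand about 4 cm above the ring tile's middle (340,245). I'll dwell, then rise.

Request:
servo_tool([
  {"slide":[0,0,0],"yaw":0,"hand":0},
  {"slide":[0,0,0],"yaw":0,"hand":0},
  {"slide":[0,0,0],"yaw":0,"hand":0},
  {"slide":[0,0,0],"yaw":0,"hand":0},
  {"slide":[0,0,0],"yaw":0,"hand":0},
  {"slide":[0,0,0],"yaw":0,"hand":0},
  {"slide":[0,0,0],"yaw":0,"hand":0},
  {"slide":[0,0,0],"yaw":0,"hand":0},
  {"slide":[0,0,0],"yaw":0,"hand":0},
  {"slide":[0,0,0],"yaw":0,"hand":0},
  {"slide":[0,0,0],"yaw":0,"hand":0},
  {"slide":[0,0,0],"yaw":0,"hand":0},
])

```text
clock: 9.45
position: [0.5856, -0.0462, 0.0723]
ee_rot: [[-0.999, -0.037, -0.0], [-0.037, 0.999, 0.0], [0.0, 0.0, -1.0]]
wrist_force: [-0.5, -0.6, -0.5]
finger_gap: -0.0001
finger_force: 0.0
```

Request:
servo_tool([
  {"slide":[0,0,0],"yaw":0,"hand":0},
  {"slide":[0,0,0],"yaw":0,"hand":0},
  {"slide":[0,0,0],"yaw":0,"hand":0},
  {"slide":[0,0,0],"yaw":0,"hand":0},
  {"slide":[0,0,0],"yaw":0,"hand":0},
  {"slide":[0,0,0],"yaw":0,"hand":0},
  {"slide":[0,0,0],"yaw":0,"hand":0},
  {"slide":[0,0,0],"yaw":0,"hand":0},
  {"slide":[0,0,0],"yaw":0,"hand":0},
  {"slide":[0,0,0],"yaw":0,"hand":0},
  {"slide":[0,0,0],"yaw":0,"hand":0},
  {"slide":[0,0,0],"yaw":0,"hand":0},
])

```text
clock: 10.45
position: [0.5856, -0.0462, 0.0723]
ee_rot: [[-0.999, -0.037, 0.0], [-0.037, 0.999, 0.0], [-0.0, 0.0, -1.0]]
wrist_force: [-0.8, -0.9, 0.5]
finger_gap: -0.0003
finger_force: 0.0
```

Request:
servo_tool([
  {"slide":[0,0,0],"yaw":0,"hand":0},
  {"slide":[0,0,0],"yaw":0,"hand":0},
  {"slide":[0,0,0],"yaw":0,"hand":0},
  {"slide":[0,0,0],"yaw":0,"hand":0},
  {"slide":[0,0,-15],"yaw":0,"hand":0},
  {"slide":[0,0,-40],"yaw":0,"hand":0},
  {"slide":[0,0,-65],"yaw":0,"hand":0},
  {"slide":[0,0,-85],"yaw":0,"hand":0},
  {"slide":[0,0,-97],"yaw":0,"hand":0},
  {"slide":[0,0,-100],"yaw":0,"hand":0},
  {"slide":[0,0,-100],"yaw":0,"hand":0},
])

```text
clock: 11.37
position: [0.5863, -0.0463, 0.1733]
ee_rot: [[-0.999, -0.037, 0.002], [-0.037, 0.999, -0.0], [-0.002, -0.001, -1.0]]
wrist_force: [-0.1, -0.5, -0.7]
finger_gap: -0.0002
finger_force: 0.0
```

Request:
servo_tool([
  {"slide":[10,18,0],"yaw":0,"hand":0},
  {"slide":[28,48,0],"yaw":0,"hand":0},
  {"slide":[47,82,0],"yaw":0,"hand":0},
  {"slide":[66,116,0],"yaw":0,"hand":0},
  {"slide":[85,150,0],"yaw":0,"hand":0},
  {"slide":[104,184,0],"yaw":0,"hand":0},
  {"slide":[123,218,0],"yaw":0,"hand":0},
  {"slide":[142,252,0],"yaw":0,"hand":0},
  {"slide":[160,284,0],"yaw":0,"hand":0},
  {"slide":[175,308,0],"yaw":0,"hand":0},
  {"slide":[184,323,0],"yaw":0,"hand":0},
  {"slide":[187,329,0],"yaw":0,"hand":0},
])

```text
clock: 12.37
position: [0.3838, 0.2771, 0.1709]
ee_rot: [[-0.999, -0.041, -0.003], [-0.041, 0.999, -0.001], [0.003, -0.001, -1.0]]
wrist_force: [-0.2, -0.5, -0.1]
finger_gap: -0.0001
finger_force: 0.0
```

Request:
servo_tool([
  {"slide":[0,0,0],"yaw":0,"hand":0},
  {"slide":[0,0,10],"yaw":0,"hand":0},
  {"slide":[0,0,30],"yaw":0,"hand":0},
  {"slide":[0,0,55],"yaw":0,"hand":0},
  {"slide":[0,0,75],"yaw":0,"hand":0},
  {"slide":[0,0,86],"yaw":0,"hand":0},
  {"slide":[0,0,90],"yaw":0,"hand":0},
  {"slide":[0,0,90],"yaw":0,"hand":0},
  {"slide":[0,0,90],"yaw":0,"hand":0},
  {"slide":[0,0,90],"yaw":0,"hand":0},
  {"slide":[0,0,90],"yaw":0,"hand":0},
])

```text
clock: 13.28
position: [0.3874, 0.2758, 0.0832]
ee_rot: [[-0.999, -0.037, 0.002], [-0.037, 0.999, 0.001], [-0.002, 0.001, -1.0]]
wrist_force: [-0.9, -1.4, 0.7]
finger_gap: -0.0003
finger_force: 0.0
```

```bash
python3 - <<'E'
from h import *
S=cam('side'); T=cam('top')
o=bot.observe(); p=o['position'];print(p,o['wrist_force'])
h=[.3677,.275,.044]; tip=[p[0],p[1],p[2]-.017]; e=[p[0]-.011,p[1],p[2]-.017]
print([(proj(S,q)-[195,125])*10 for q in (h,tip,e)])
a=cv2.resize(S['pixels'][125:175,195:235],None,fx=10,fy=10,interpolation=cv2.INTER_CUBIC)
b=cv2.resize(T['pixels'][180:230,160:200],None,fx=10,fy=10,interpolation=cv2.INTER_CUBIC)
cv2.imwrite('pics/s4.png',np.hstack([a,b]))
E
```

```text
[0.38711172 0.27588236 0.08308302] [-0.19355098  0.29314072 -0.49463466]
[array([250.44931304, 265.21011774]), array([296.68335356, 211.01506391]), array([267.7912073 , 214.24649271])]
```

View pics/s4.png

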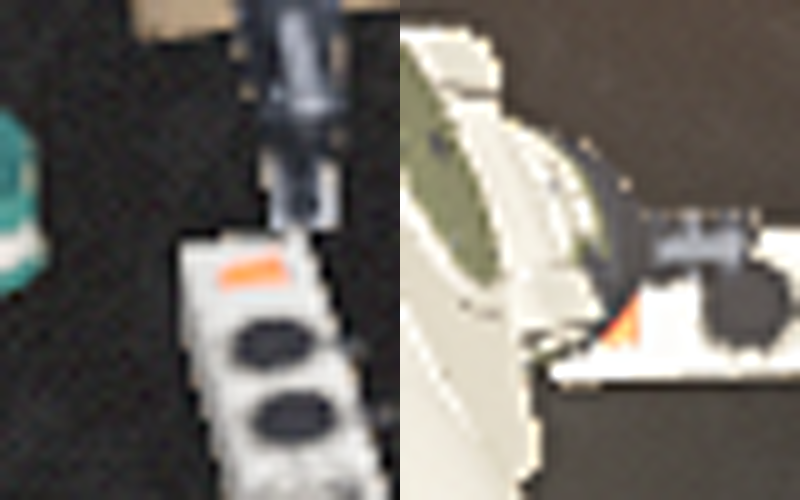

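The side crop shows the tip's near edge at about column 272, over the outer part of the raised half (hinge ~250, outer edge ~285). I'll press slowly.

Request:
servo_tool([
  {"slide":[1,-1,3],"yaw":0,"hand":0},
  {"slide":[1,-1,6],"yaw":0,"hand":0},
  {"slide":[1,-1,9],"yaw":0,"hand":0},
  {"slide":[1,-1,11],"yaw":0,"hand":0},
  {"slide":[1,-1,13],"yaw":0,"hand":0},
  {"slide":[1,-1,14],"yaw":0,"hand":0},
  {"slide":[1,-1,15],"yaw":0,"hand":0},
  {"slide":[1,-1,15],"yaw":0,"hand":0},
  {"slide":[1,-1,15],"yaw":0,"hand":0},
])

```text
clock: 14.13
position: [0.3855, 0.2746, 0.0673]
ee_rot: [[-0.999, -0.037, 0.0], [-0.037, 0.999, 0.0], [-0.0, 0.0, -1.0]]
wrist_force: [0.8, -0.2, 0.5]
finger_gap: 0.0003
finger_force: 0.0
```

Request:
servo_tool([
  {"slide":[0,0,0.5],"yaw":0,"hand":0},
  {"slide":[0,0,1],"yaw":0,"hand":0},
  {"slide":[0,0,1.5],"yaw":0,"hand":0},
  {"slide":[0,0,2],"yaw":0,"hand":0},
  {"slide":[0,0,2.5],"yaw":0,"hand":0},
  {"slide":[0,0,3],"yaw":0,"hand":0},
  {"slide":[0,0,3.5],"yaw":0,"hand":0},
  {"slide":[0,0,4],"yaw":0,"hand":0},
  {"slide":[0,0,4],"yaw":0,"hand":0},
])

```text
clock: 14.88
position: [0.3858, 0.2747, 0.0635]
ee_rot: [[-0.999, -0.037, 0.001], [-0.037, 0.999, 0.0], [-0.001, 0.0, -1.0]]
wrist_force: [0.1, 0.1, 1.0]
finger_gap: 0.0001
finger_force: 0.7
```

Request:
servo_tool([
  {"slide":[0,0,0.5],"yaw":0,"hand":0},
  {"slide":[0,0,1],"yaw":0,"hand":0},
  {"slide":[0,0,1.5],"yaw":0,"hand":0},
  {"slide":[0,0,2],"yaw":0,"hand":0},
  {"slide":[0,0,2],"yaw":0,"hand":0},
  {"slide":[0,0,2],"yaw":0,"hand":0},
])

```text
clock: 15.38
position: [0.386, 0.2748, 0.0615]
ee_rot: [[-0.999, -0.037, 0.001], [-0.037, 0.999, 0.001], [-0.001, 0.001, -1.0]]
wrist_force: [2.0, -0.5, 3.1]
finger_gap: -0.0002
finger_force: 1.3
```

Request:
servo_tool([
  {"slide":[0,0,0.4],"yaw":0,"hand":0},
  {"slide":[0,0,0.8],"yaw":0,"hand":0},
  {"slide":[0,0,1.2],"yaw":0,"hand":0},
  {"slide":[0,0,1.2],"yaw":0,"hand":0},
  {"slide":[0,0,1.2],"yaw":0,"hand":0},
])

```text
clock: 15.8
position: [0.3856, 0.2747, 0.0601]
ee_rot: [[-0.999, -0.037, 0.0], [-0.037, 0.999, 0.0], [-0.0, 0.0, -1.0]]
wrist_force: [2.9, -0.1, 2.9]
finger_gap: -0.0002
finger_force: 1.6
```

The rocker is turning at about 3 N. I'll go on in half-millimetre steps until it stops.

Request:
servo_tool([
  {"slide":[0,0,0.3],"yaw":0,"hand":0},
  {"slide":[0,0,0.6],"yaw":0,"hand":0},
  {"slide":[0,0,0.6],"yaw":0,"hand":0},
  {"slide":[0,0,0.6],"yaw":0,"hand":0},
])

```text
clock: 16.13
position: [0.3857, 0.2748, 0.0598]
ee_rot: [[-0.999, -0.037, 0.001], [-0.037, 0.999, 0.0], [-0.001, 0.0, -1.0]]
wrist_force: [3.1, 0.9, 6.3]
finger_gap: 0.0001
finger_force: 3.2
```

Request:
servo_tool([
  {"slide":[0,0,0.3],"yaw":0,"hand":0},
  {"slide":[0,0,0.5],"yaw":0,"hand":0},
  {"slide":[0,0,0.5],"yaw":0,"hand":0},
  {"slide":[0,0,0.5],"yaw":0,"hand":0},
])

```text
clock: 16.47
position: [0.3858, 0.2748, 0.0597]
ee_rot: [[-0.999, -0.037, 0.001], [-0.037, 0.999, 0.001], [-0.001, 0.0, -1.0]]
wrist_force: [2.0, -0.1, 9.8]
finger_gap: 0.0001
finger_force: 4.8
```

It hit the stop with the tip at 42.7 mm, which matches fully on. Now I'll draw back and check.

Request:
servo_tool([
  {"slide":[0,0,-3],"yaw":0,"hand":0},
  {"slide":[-1,0,-10],"yaw":0,"hand":0},
  {"slide":[-2,0,-30],"yaw":0,"hand":0},
  {"slide":[-5,0,-60],"yaw":0,"hand":0},
  {"slide":[-10,-30,-90],"yaw":0,"hand":0},
  {"slide":[-15,-65,-110],"yaw":0,"hand":0},
  {"slide":[-15,-100,-120],"yaw":0,"hand":0},
  {"slide":[-15,-130,-120],"yaw":0,"hand":0},
  {"slide":[-15,-145,-120],"yaw":0,"hand":0},
  {"slide":[-15,-150,-120],"yaw":0,"hand":0},
  {"slide":[-15,-150,-120],"yaw":0,"hand":0},
])

```text
clock: 17.38
position: [0.4051, 0.1244, 0.1787]
ee_rot: [[-0.999, -0.035, -0.002], [-0.035, 0.999, 0.0], [0.002, 0.0, -1.0]]
wrist_force: [-0.3, -0.0, -0.2]
finger_gap: -0.0002
finger_force: 0.0
```

```bash
python3 - <<'E'
from h import *
import pickle
S0=pickle.load(open('side.pkl','rb'));T0=pickle.load(open('top.pkl','rb'))
S=cam('side'); T=cam('top'); print(bot.observe()['clock'])
z=lambda s,a:cv2.resize(s['pixels'][a[0]:a[0]+25,a[1]:a[1]+35],None,fx=11,fy=11,interpolation=cv2.INTER_CUBIC)
cv2.imwrite('pics/s5.png',np.vstack([np.hstack([z(s,(138,205)),z(t,(198,168))]) for s,t in((S0,T0),(S,T))]))
E
```

```text
17.4833
```

View pics/s5.png

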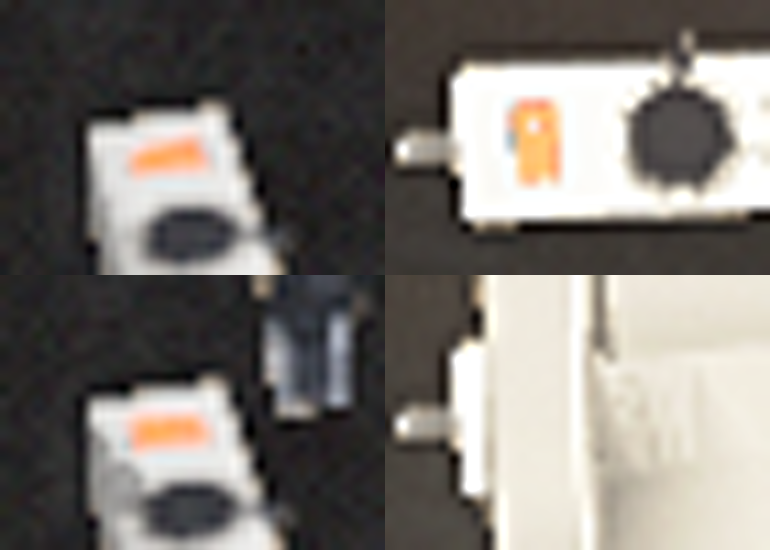

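The rocker's face has visibly tipped. I'll measure its top-edge slope, off against now, to confirm the full 0.35 rad.

```bash
python3 - <<'E'
from h import *
import pickle
S0=pickle.load(open('side.pkl','rb')); S=cam('side')
# predicted px of near/outer top edges (mid-rocker & far side) off/on
for nm,zo,zn in(('off',.047,.043),('on',.043,.047),('half',.045,.045)):
    print(nm,[np.round(proj(S0,[.3677+k*.011,.275+dy,z]),1) for k,z in((-1,zn),(1,zo)) for dy in(-.006,.006)])
for n,s in(('off',S0),('now',S)):
    I=s['pixels'].astype(int); w=np.clip(I[...,2]-I[...,0]-20,0,None)[145:158,214:228]   # orangeness
    r=np.arange(145,158); 
    print(n); print(w)
    cols=[i for i in range(14) if w[:,i].sum()>150]; print([(i+214,round((w[:,i]*r).sum()/w[:,i].sum(),2),round(w[:,i].sum()/w.max(),1)) for i in cols])
E
```

```text
off [array([217.3, 153. ]), array([217.1, 151.1]), array([223. , 151.5]), array([222.7, 149.6])]
on [array([217.3, 152.1]), array([217. , 150.3]), array([223.1, 152.3]), array([222.8, 150.5])]
half [array([217.3, 152.6]), array([217. , 150.7]), array([223.1, 151.9]), array([222.7, 150.1])]
off
[[  0   0   0   0   0   0   0   0   0   0   0   0   0   0]
 [  0   0   0   0   0   0   0   0   0   0   0   0   0   0]
 [  0   0   0   0   0   0   0   0   0   0   0   0   0   0]
 [  0   0   0   0   0   0   0   0   0   0   0   0   0   0]
 [  0   0   0   0   0   0   0   0   0   0   0   0   0   0]
 [  0   0   0   0   0   4   9  27  39   0   0   0   0   0]
 [  0   0   0  16  57  80 107 117 121  22   0   0   0   0]
 [  0   0  10  96 143 146 130 116 116  62   0   0   0   0]
 [  0   0   0  71  75  64  58  46  43  24   0   0   0   0]
 [  0   0   0   1   0   0   0   0   0   0   0   0   0   0]
 [  0   0   0   0   0   0   0   0   0   0   0   0   0   0]
 [  0   0   0   0   0   0   0   0   0   0   0   0   0   0]
 [  0   0   0   0   0   0   0   0   0   0   0   0   0   0]]
[(217, np.float64(152.31), np.float64
[... 564 characters left out ...]
   0   0   0   0   0]
 [  0   0  12  74 108 103 117 115 110  45   0   0   0   0]
 [  0   0   3  98 142 138 131 106 109  75   8   0   0   0]
 [  0   0   0  73  73  67  55  45  43  24   0   0   0   0]
 [  0   0   0   2   0   0   0   0   0   0   0   0   0   0]
 [  0   0   0   0   0   0   0   0   0   0   0   0   0   0]
 [  0   0   0   0   0   0   0   0   0   0   0   0   0   0]
 [  0   0   0   0   0   0   0   0   0   0   0   0   0   0]]
[(217, np.float64(151.93), np.float64(1.8)), (218, np.float64(151.79), np.float64(2.4)), (219, np.float64(151.78), np.float64(2.3)), (220, np.float64(151.73), np.float64(2.2)), (221, np.float64(151.64), np.float64(2.0)), (222, np.float64(151.64), np.float64(2.0))]
```

The height profile is now the mirror of the off state. The press also stopped hard at 43 mm under 10 N, where 3 N turns the rocker, so it is fully on. The arm is clear and touching nothing, so I'll hand in.

```bash
python3 -c "
from station import bot
o=bot.observe();print(o['clock'],o['wrist_force'],abs(o['dq']).max() if hasattr(o['dq'],'max') else o['dq']);print(bot.close_job())"
```

```text
17.5333 [-0.19666686  0.12924235 -0.16976572] 0.012372016117365282
the job is handed in; nothing more can be done
None
```

I pointed at the bowl and then the ring tile for over two seconds each, then pressed the rocker gently to its stop, drew back clear and handed the job in at 17.5 s; that it is fully on is inferred from the hard stop at 43 mm and its tilt in the picture.

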